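# Slide a pan under the clamp bar from the heating disc to the cooling pad

## Task

Slide the steel pan along the hotplate from the round dark heating disc to the square pale cooling pad, never lifting or tipping it, and leave it centred on the pad with its handle lying along the length of the hotplate. The gripper cannot pass the low bar across the middle, so push the pan part way under it by the grip that points away from the bar, let go while the pan is about half through, then take it by its other grip beyond the bar and draw it home. Do not push against the bar, and leave the tip box, tube rack and jar where they are.

Things in the scene. Friction and masses are not known exactly. Their poses are not given: they have to be found in the camera images.
- hotplate: Fixed white twin hotplate with a flat grey top, 240 mm (its x) by 500 mm (its y, the long way), top 70 mm above the bench. Origin: centre of its underside, on the bench; z up. Its control knobs are on its -x side.
- heat_disc: Round dark steel disc, 132 mm diameter, flush in the hotplate's top (no step). Origin at its centre on the hotplate's top; axes parallel to the hotplate's. It lies 130 mm from the bar on one side or the other (which side varies); the pan starts on it, within 15 mm of its centre.
- cool_pad: Square bare aluminium pad, 132 mm a side, flush in the hotplate's top (no step), 130 mm from the bar on the side opposite to the disc. Origin at its centre on the hotplate's top; axes parallel to the hotplate's.
- bridge: Fixed steel clamp bar: a 12 mm round rod crossing over the middle of the hotplate along its x, on two 12 mm posts 112 mm either side of the middle, at the front and back edges. The rod's underside is 66 mm, its upper side 78 mm above the hotplate's top. Origin: on the hotplate's top under the middle of the rod; x along the rod, y along the hotplate's length, z up.
- pan: Loose round steel pan, 0.34 to 0.61 kg, 100 mm diameter at the rim, 90 mm at the foot, 48 mm high, open, wall 4 mm. Origin: centre of its underside; z up; long handle along +x, helper grip along -x. The handle starts within about 20 degrees of the hotplate's +y, so it points to the bar or away from it. The pan passes under the bar with 18 mm to spare.
- tip_box: Bystander: loose clear box 85 x 120 mm with reddish pipette tips, 68 mm high, on the bench behind the hotplate. Origin: centre of its underside.
- tube_rack: Bystander: loose flat green tube rack 65 x 190 mm, 54 mm high, on the bench beyond the hotplate's +y end. Origin: centre of its underside.
- jar: Bystander: loose amber glass jar, 70 mm diameter, 100 mm high, on the bench behind the hotplate. Origin: centre of its underside.
- handle_grip (a point): Point on the pan's long handle, 98 mm from the pan's axis (pan's +x) and 34 mm above its underside. The handle is a flat straight steel bar 20 mm wide, 12 mm thick, ending 115 mm from the axis. Axes as the pan's.
- helper_grip (a point): Point on the pan's short helper grip, 72 mm from the pan's axis (pan's -x) and 34 mm above its underside. The grip is a flat straight steel bar 20 mm wide, 12 mm thick, ending 85 mm from the axis. Axes as the pan's.

How it is judged:
On the way:
1. the pan is half through under the bar (its axis within 100 mm of the bar) and let go (y of pan in the frame of bridge between -0.1 and 0.1 m and contact force between pan and the fingers below 0.1 N and contact force between pan and the arm below 0.1 N), for 0.2 s.
At the end, for the whole second after the job is handed in: The pan stands upright and still on the hotplate's top, its axis within 12 mm of the centre of the square pad, its handle within 12 degrees of the hotplate's long direction (either way round), and the robot touches nothing (horizontal distance between pan and cool_pad below 0.012 m and angle between the x axis of pan and the y axis of hotplate, either way round below 0.21 rad and z of pan in the frame of hotplate between 0.067 and 0.073 m and angle between pan's own z axis and vertical below 0.05 rad and linear speed of pan below 0.01 m/s).
It fails at once if the pan is lifted more than 8 mm off the hotplate's top, or comes off the hotplate (z of pan in the frame of hotplate above 0.078 m or z of pan in the frame of hotplate below 0.06 m).
It fails at once if the pan is tipped more than 10 degrees (angle between pan's own z axis and vertical above 0.175 rad).
It fails at once if the bar is pushed with more than 8 N (contact force between bridge and anything else above 8 N).
It fails at once if the tip box, the tube rack or the jar is moved more than 15 mm (distance of any of tip_box, tube_rack, jar from where it was at the start of the episode above 0.015 m).
It also fails if it takes over 53 s, if anything falls off the work surface, if the arm or the gripper's body presses on something with over 40 N, if the wrist force passes 120 N, or if a joint passes its speed limit or range.

## Robot

A 6-joint arm with a two-finger parallel gripper is mounted at the origin on the work surface. World frame = base frame: x ahead of the robot, y to its left, z up, the work surface at z = 0. Lengths are in m, angles in rad, forces in N, time in s.
With the tool pointing down it reaches from about 0.25 to 0.8 m from the base axis. Payload 8.5 kg.
Tool frame: the origin (TCP) lies midway between the tips of the shut fingers; the grasp point (between the pads) lies 19 mm behind it; z points along the fingers, y is the direction in which the jaws open and shut (so a half turn about z gives the same grasp; the last joint's range is limited). The gripper opens to 85 mm and grips with 20 to 120 N. Pads are 22 mm wide; open, the fingers measure 114 mm over their backs; the gripper's body (76 mm by 85 mm) begins 54 mm behind the grasp point. The pads swing forward as they close: fully open they stand 13 mm farther back than shut.
Start: joints at [-1.205, 0.238, -0.013, 1.319, 0, 1.571], TCP at [0.188, -0.49, 0.231] pointing down, gripper open.
Joint ranges: [-2.66, 2.66], [-1.03, 1.9], [-1.14, 1.46], [-1.82, 2.27], [-1.45, 1.34], [-3.14, 3.14]. Speed limits (rad/s): [2.22, 2.22, 2.79, 3.14, 3.14, 3.14].

## Interface

Orientations are given as a unit quaternion [x, y, z, w].
In Python, from workcell import status, snapshot, job gives the robot as it stands. The module is installed in compiled form; this text tells all that it offers.
- The arm moves only by the tool drive_tool, never from a script. Its argument "commands" is one flat list of numbers, 7 for each row, row after row: the turn, a rotation vector about the tool's x, y, z in degrees, then the shift along the tool's x, y, z in mm, then the opening, from 0 (shut) to 1 (fully open). A call has 1 to 20 rows; each row is the pose to reach, as a shift and turn from the pose commanded when the call began, along the tool's axes at that moment; what a row does not reach only later rows make up. A row lasts 1/10 s, in which the tool goes at most 50 mm and 8.59 degrees, less where a joint would pass 70% of its speed; a pose out of reach is approached as far as the arm can. A call with a gripper value outside its range is refused whole. The fingers move at their own pace and stop on an object; the grip force is fixed at half the most. Time passes only in rows, so rows that repeat a pose let the fingers close. It gives the time, the measured TCP pose, the force and the opening at its end, in the units of the state.
- status.get_state(): the state, without advancing time (a new reading comes with each control period).
- snapshot(name): name is "side" or "top" or "wrist"; returns a dict with "image" (420x560x3 uint8, blue, green, red), "depth" (420x560 float32, m along the optical axis (not along the pixel's ray), 0 where there is no reading), "mtx" (3x3 intrinsics, pixels), "k1" (the pictures are not rectified: a ray, as slopes to the right and down, at radius r is drawn at 1 + k1 r^2 times it, then the intrinsics apply), "cam_to_world" (4x4, takes a point from camera to world coordinates). Camera axes: x right, y up, looking along -z (the intrinsics and any distortion apply to the point x, -y, -z); pixel columns grow to the right and rows downward; lengths in m; the calibration is good to about 2 mm. A picture is of the moment at which its call begins.
- job.job_done(): hands the job in, once; it reports no verdict.
The state is a dict: "t": time; "joint_positions": joint angles; "joint_velocities": joint speeds; "tau": joint torques, N m; "ee_pos": TCP position; "ee_rot": TCP orientation; "ft_force": force on the tool from outside, world axes, zero at the start; "moment": the same for the moment, N m; "finger_gap": finger opening in m.
Only numpy, scipy, OpenCV 4.12 (cv2) and the standard library are available. Lean on these libraries where they do the work, as an engineer would, in place of code of your own. Each camera call takes 0.05 s, during which the arm holds its last target.

## Working session

There is one attempt and no reset: what is moved stays moved. The work goes in short steps, Python scripts to look and compute and a tool call to move; the robot and the scene stay as the last step left them, time stands still between calls to the robot, and variables do not carry over. Pictures are saved under pics/ and viewed, and the job is handed in when it is done.

Besides the shell and the picture viewer there is one more tool, called as name(argument=value, ...), one argument or row to a line, values as JSON. drive_tool: Moves the arm, as the interface text tells. Its arguments: {"type":"object","properties":{"commands":{"type":"array","items":{"type":"number"}}},"required":["commands"]}

```bash
mkdir -p pics && cat > h.py <<'E'
import numpy as np, cv2
from workcell import status, snapshot, job
def shot(name,fn):
    s=snapshot(name); cv2.imwrite('pics/'+fn+'.png',s['image']); np.savez('pics/'+fn+'.npz',**s); return s
def load(fn): return dict(np.load('pics/'+fn+'.npz'))
def ray(s,uv):
    uv=np.atleast_2d(np.array(uv,float)); K=s['mtx']; d=(uv-[K[0,2],K[1,2]])/[K[0,0],K[1,1]]
    n=d.copy()
    for _ in range(20): n=d/(1+s['k1']*(n**2).sum(1,keepdims=True))
    T=s['cam_to_world']; c=np.c_[n[:,0],-n[:,1],-np.ones(len(n))]
    return T[:3,3],c@T[:3,:3].T
def onz(s,uv,z):
    o,d=ray(s,uv); return o+d*((z-o[2])/d[:,2])[:,None]
def dep(s,uv):
    o,d=ray(s,uv); uv=np.atleast_2d(uv).astype(int); z=s['depth'][uv[:,1],uv[:,0]]; return o+d*z[:,None]
E
python3 - <<'E'
from h import *
for n in('side','top','wrist'):
    s=shot(n,n+'0'); print(n,s['cam_to_world'].round(3).tolist(),s['mtx'].round(1).tolist(),s['k1'])
print(status.get_state())
E
```

```text
side [[-0.839, 0.236, -0.491, 0.039], [-0.544, -0.399, 0.738, 1.044], [-0.022, 0.886, 0.463, 0.685], [0.0, 0.0, 0.0, 1.0]] [[527.5, 0.0, 273.7], [0.0, 527.5, 205.3], [0.0, 0.0, 1.0]] -0.13422660146630308
top [[0.005, 0.999, -0.051, 0.576], [-1.0, 0.005, -0.009, 0.121], [-0.009, 0.051, 0.999, 1.137], [0.0, 0.0, 0.0, 1.0]] [[405.9, 0.0, 277.9], [0.0, 405.9, 205.9], [0.0, 0.0, 1.0]] -0.012340703891662023
wrist [[0.358, 0.895, 0.267, 0.255], [-0.934, 0.343, 0.101, -0.463], [-0.001, -0.285, 0.959, 0.374], [0.0, 0.0, 0.0, 1.0]] [[374.8, 0.0, 280.8], [0.0, 374.8, 205.5], [0.0, 0.0, 1.0]] -0.0830439142588565
{'t': 0.15, 'joint_positions': array([-1.20501079e+00,  2.38654240e-01, -1.40745467e-02,  1.31921860e+00,
       -6.26125381e-06,  1.57084427e+00]), 'joint_velocities': array([ 0.00082628, -0.00248786,  0.00151935,  0.00033971,  0.0012208 ,
        0.00123916]), 'tau': array([ 1.77423171e-04, -5.39077163e+01,  3.46598160e+01,  1.45003319e-02,
       -6.27186205e-05, -4.61224957e-06]), 'ee_pos': array([ 0.18766189, -0.48995533,  0.23081398]), 'ee_rot': array([ 9.83325882e-01,  1.81851253e-01, -1.07765927e-04, -5.65356607e-04]), 'ft_force': array([ 0.28852689, -0.20287437,  0.16859619]), 'moment': array([-0.04347948, -0.00271717,  0.05095192]), 'finger_gap': 0.08529888172818556}
```

View pics/top0.png

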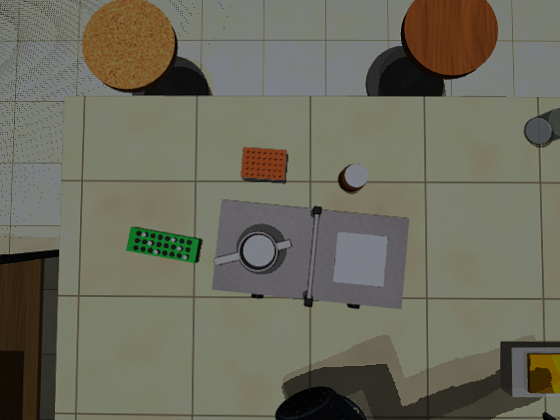

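View pics/side0.png

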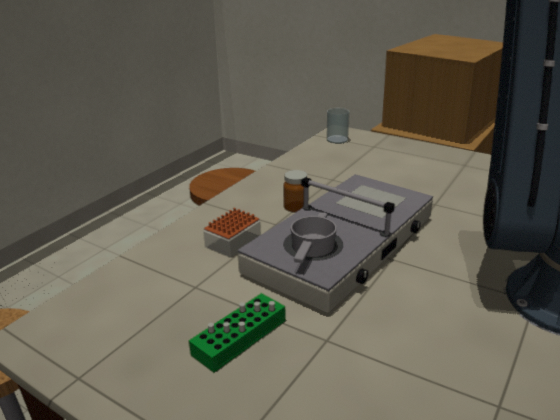

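View pics/wrist0.png

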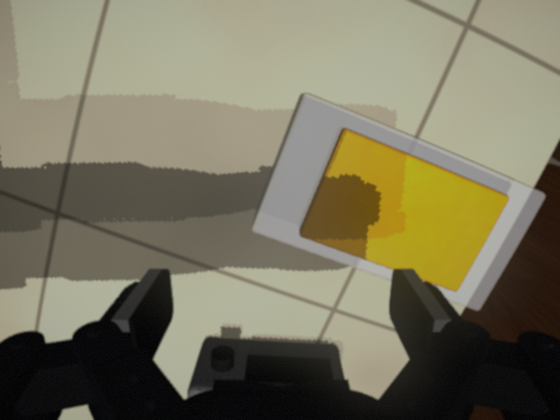

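The top view shows the pan at about px (259,250), with its long handle pointing left (+y, away from the bar). The helper grip points to the bar at (314,256), and the pad is at (360,259). The side view agrees. Next I'll measure these.

```bash
python3 - <<'E'
from h import *
s=load('top0'); im=s['image']; 
for n,p in dict(pad=(360,258),plate=(300,275),plate2=(390,290),panin=(259,250),hand=(225,259),help=(283,245),disc=(259,276),disc2=(283,262),bench=(300,320),rod=(314,240)).items():
    print(n,im[p[1],p[0]],cv2.cvtColor(im[p[1]:p[1]+1,p[0]:p[0]+1],cv2.COLOR_BGR2HSV)[0,0],dep(s,[p])[0].round(3))
c=im[180:320,200:420]; cv2.imwrite('pics/topcrop.png',cv2.resize(c,None,fx=3.6,fy=3.6,interpolation=cv2.INTER_CUBIC))
s=load('side0'); c=s['image'][160:310,230:450]; cv2.imwrite('pics/sidecrop.png',cv2.resize(c,None,fx=3.6,fy=3.6,interpolation=cv2.INTER_CUBIC))
E
```

```text
pad [133 126 122] [109  21 133] [ 0.496 -0.084  0.071]
plate [102  96 100] [140  15 102] [0.45  0.073 0.069]
plate2 [100  96  99] [143  10 100] [ 0.413 -0.161  0.07 ]
panin [136 128 124] [110  23 136] [0.515 0.18  0.078]
hand [127 125 123] [105   8 127] [0.494 0.264 0.108]
help [127 126 123] [ 98   8 127] [0.53  0.118 0.113]
disc [101  96  99] [138  13 101] [0.447 0.18  0.068]
disc2 [93 90 93] [150   8  93] [0.484 0.117 0.068]
bench [109 128 124] [ 36  38 128] [ 0.318  0.069 -0.004]
rod [118 115 117] [140   6 118] [0.544 0.042 0.146]
```

View pics/topcrop.png

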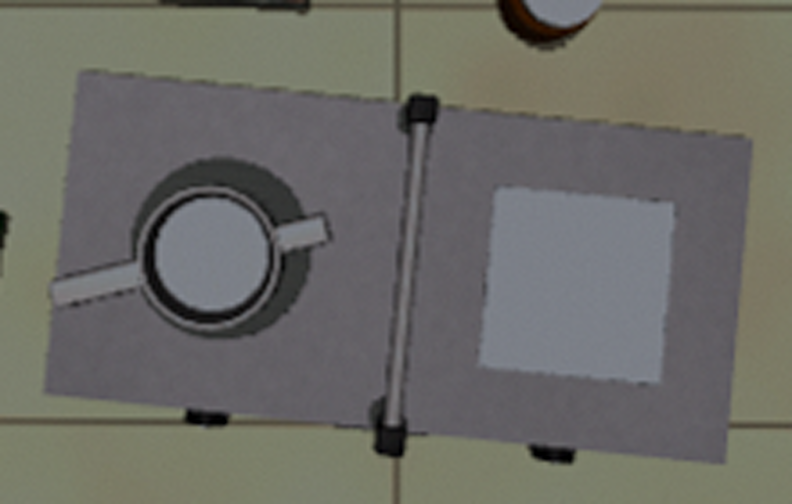

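View pics/sidecrop.png

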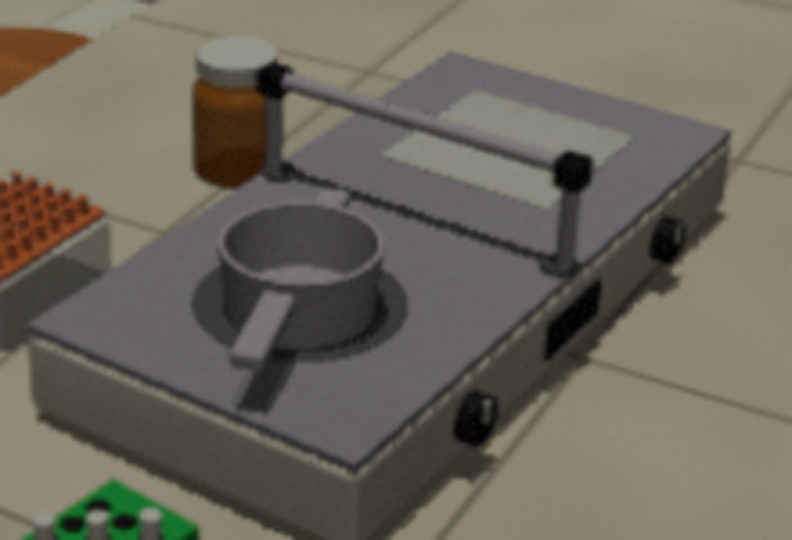

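In the top crop the handle tip is at crop (50,293), the helper tip at (327,230), and the pad corners at roughly (497,187), (673,203), (660,382) and (480,366). I'll get these precisely with masks.

```bash
cat >> h.py <<'E'
def big(m,near=None):
    n,l,st,c=cv2.connectedComponentsWithStats(m.astype(np.uint8))
    k=l[near[1],near[0]] if near else 1+np.argmax(st[1:,4]); return (l==k)
def rect(m):
    cs,_=cv2.findContours(m.astype(np.uint8),cv2.RETR_EXTERNAL,cv2.CHAIN_APPROX_NONE); c=max(cs,key=cv2.contourArea)
    return c, cv2.minAreaRect(c)
def ang(v): return np.degrees(np.arctan2(v[1],v[0]))
E
python3 - <<'E'
from h import *
s=load('top0'); im=s['image']; hsv=cv2.cvtColor(im,cv2.COLOR_BGR2HSV); g=im.max(2)
yy,xx=np.mgrid[:420,:560]
allP=dep(s,np.c_[xx.ravel(),yy.ravel()]).reshape(420,560,3)
# pad
m=big((g>118)&(xx>325)&(xx<395)&(yy>225)&(yy<295),(360,258)); c,r=rect(m)
box=cv2.boxPoints(r); P=onz(s,box,.07)[:,:2]; pc=onz(s,[r[0]],.07)[0,:2]
print('pad c',pc.round(4),'sides',np.linalg.norm(np.diff(P,axis=0),axis=1).round(4),[ang(v).round(1) for v in np.diff(P,axis=0)])
# plate by depth
m=(allP[...,2]>.055)&(xx>190)&(xx<430)&(yy>185)&(yy<320)&(hsv[...,1]<40)
m=big(cv2.morphologyEx(m.astype(np.uint8),cv2.MORPH_OPEN,np.ones((5,5))),(300,280)); c,r=rect(m)
box=cv2.boxPoints(r); P=onz(s,box,.07)[:,:2]
print('plate c',onz(s,[r[0]],.07)[0].round(4),'sides',np.linalg.norm(np.diff(P,axis=0),axis=1).round(4),[ang(v).round(1) for v in np.diff(P,axis=0)])
# heights
Z=allP[...,2]
ph=Z[np.ix_(range(225,230),range(290,300))]; print('plate z',np.median(ph))
m=big((Z>.095)&(Z<.13)&(xx<300)&(xx>205)&(yy>220)&(yy<285),(225,259)); 
Q=allP[m]; print('pan top z rng',np.percentile(Q[:,2],[5,50,95]).round(4),m.sum())
# handle/helper as parts away from circle
cx,cy=259,250
rr=np.hypot(xx-cx,yy-cy)
for nm,mm in(('handle',m&(rr>24)&(xx<cx)),('helper',m&(rr>24)&(xx>cx))):
    c_,r_=rect(mm); print(nm,mm.sum(),'z',np.median(Z[mm]).round(4),'c',onz(s,[r_[0]],.110)[0].round(4),'corners',onz(s,cv2.boxPoints(r_),.110)[:,:2].round(4).tolist())
# rim circle: body mask
body=m&(rr<22); 
c_,_=rect(cv2.morphologyEx((m|(rr<15)).astype(np.uint8),cv2.MORPH_OPEN,cv2.getStructuringElement(cv2.MORPH_ELLIPSE,(15,15))))
e=cv2.fitEllipse(c_); print('rim px',e,'world',onz(s,[e[0]],.118)[0].round(4))
E
```

```text
pad c [ 0.494  -0.0839] sides [0.1312 0.1326 0.131 ] [np.float64(-5.4), np.float64(-95.1), np.float64(174.2)]
plate c [0.5006 0.0467 0.07  ] sides [0.2532 0.5017 0.2519] [np.float64(-4.7), np.float64(-95.2), np.float64(174.0)]
plate z 0.07021527075173173
pan top z rng [0.1012 0.1107 0.1194] 643
handle 187 z 0.1096 c [0.4954 0.2647 0.11  ] corners [[0.4979, 0.2958], [0.5124, 0.2388], [0.493, 0.2337], [0.4784, 0.2906]]
helper 63 z 0.1092 c [0.534  0.1102 0.11  ] corners [[0.5409, 0.1224], [0.5459, 0.1028], [0.527, 0.098], [0.522, 0.1175]]
rim px ((259.0, 250.0), (28.301746368408203, 28.860763549804688), 90.0) world [0.5177 0.1777 0.118 ]
```

```bash
cat >> h.py <<'E'
from scipy.spatial.transform import Rotation as R
def mv(x,y,z,yaw):
    st=status.get_state(); R0=R.from_quat(st['ee_rot']); Rt=R.from_euler('z',yaw,degrees=True)*R.from_euler('x',180,degrees=True)
    print('turn',(R0.inv()*Rt).as_rotvec(degrees=True).round(2),'shift',(R0.inv().apply(np.array([x,y,z])-st['ee_pos'])*1000).round(1),'t',st['t'])
E
python3 -c "
from h import *
mv(.492,.277,.231,104)"
```

```text
turn [-5.000e-02 -5.000e-02 -8.304e+01] shift [ 5.585e+02 -6.074e+02  5.000e-01] t 0.15
```

drive_tool(
  commands=[0,0,-83,558,-607,0,1,0,0,-83,558,-607,0,1,0,0,-83,558,-607,0,1,0,0,-83,558,-607,0,1,0,0,-83,558,-607,0,1,0,0,-83,558,-607,0,1,0,0,-83,558,-607,0,1,0,0,-83,558,-607,0,1,0,0,-83,558,-607,0,1,0,0,-83,558,-607,0,1,0,0,-83,558,-607,0,1,0,0,-83,558,-607,0,1,0,0,-83,558,-607,0,1,0,0,-83,558,-607,0,1,0,0,-83,558,-607,0,1,0,0,-83,558,-607,0,1,0,0,-83,558,-607,0,1,0,0,-83,558,-607,0,1,0,0,-83,558,-607,0,1,0,0,-83,558,-607,0,1],
)

```text
t: 2.15
ee_pos: [0.4913, 0.2753, 0.2313]
ee_rot: [0.616, 0.788, -0.0, -0.0]
ft_force: [-0.3, 0.6, -0.2]
finger_gap: 0.0855
```

```bash
python3 - <<'E'
from h import *
s=shot('wrist','wrist1'); print(status.get_state()['ee_pos'],ang(R.from_quat(status.get_state()['ee_rot']).as_matrix()[:2,0]),s['cam_to_world'][:3,3])
E
```

```text
[0.49138592 0.27513041 0.23152159] 103.9034342474174 [0.47345931 0.34721111 0.37423255]
```

View pics/wrist1.png

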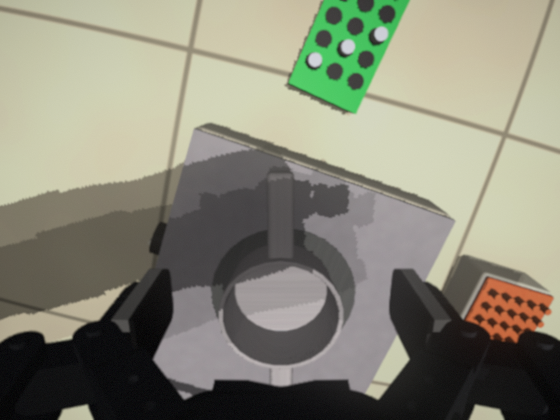

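The wrist view shows the handle at columns 268–294, rows 172–258, nearly parallel to the image columns, and the pan rim centred near (282,310).

```bash
python3 - <<'E'
from h import *
s=load('wrist1'); yy,xx=np.mgrid[:420,:560]
P=dep(s,np.c_[xx.ravel(),yy.ravel()]).reshape(420,560,3); Z=P[...,2]
print('handle z depth',np.median(Z[185:240,275:286]),'plate',np.median(Z[230:260,400:420]))
m=big((Z>.095)&(Z<.135)&(yy<300)&(yy>150)&(xx>240)&(xx<330),(280,210))
for r in (180,200,220,240): 
    c=np.where(m[r])[0]; print(r,c.min(),c.max(),end=' ')
hm=m&(yy<250); c,r=rect(hm); b=cv2.boxPoints(r); Q=onz(s,b,.11)[:,:2]; print('\nhandle corners',Q.round(4).tolist())
l=np.array([onz(s,[[ (np.where(m[r])[0].min()+np.where(m[r])[0].max())/2+.0,r]],.11)[0,:2] for r in range(178,245)])
d=np.polyfit(l[:,1],l[:,0],1); print('centreline angle',90-np.degrees(np.arctan(d[0])),'width', )
end=onz(s,[[np.where(m[180])[0].mean(),np.where(m.any(1))[0].min()-.5]],.11)[0]; print('end',end.round(4))
v=np.array([np.sin(np.arctan(d[0])),np.cos(np.arctan(d[0]))]); print('axis',(end[:2]-.115*v).round(4),'grip',(end[:2]-.017*v).round(4))
# triangulate end with top view
t=load('top0'); a=np.array([[.0,.0]])
# end mid in top image from earlier mask
Pt=None
yy,xx=np.mgrid[:420,:560]; PZ=dep(t,np.c_[xx.ravel(),yy.ravel()]).reshape(420,560,3)[...,2]
mt=big((PZ>.095)&(PZ<.13)&(xx<300)&(xx>205)&(yy>220)&(yy<285),(225,259))
cs,rt=rect(mt&(np.hypot(xx-259,yy-250)>24)&(xx<259)); b=cv2.boxPoints(rt); i=np.argsort(b[:,0])[:2]; e=b[i].mean(0)
o1,d1=ray(t,[e]); o2,d2=ray(s,[[np.where(m[180])[0].mean(),np.where(m.any(1))[0].min()]])
A=np.c_[d1[0],-d2[0]]; k=np.linalg.lstsq(A,o2-o1,rcond=None)[0]; print('tri',(o1+k[0]*d1[0]).round(4),(o2+k[1]*d2[0]).round(4))
# rim from depth
rm=big((Z>.11)&(Z<.13)&(yy>240)&(yy<375)&(xx>200)&(xx<360),None)&(Z>.1145); Q=P[rm][:,:2]
c,rad=cv2.minEnclosingCircle(Q.astype(np.float32)); print('rim',np.array(c).round(4),rad,rm.sum())
E
```

```text
handle z depth 0.11038613200295894 plate 0.07050081711280742
180 266 293 200 267 293 220 267 293 240 267 292 
handle corners [[0.4761, 0.2931], [0.4949, 0.2977], [0.51, 0.2391], [0.49, 0.2342]]
centreline angle 103.66561437768634 width
end [0.4854 0.2957 0.11  ]
axis [0.5126 0.184 ] grip [0.4895 0.2792]
tri [0.4875 0.2945 0.1023] [0.4859 0.2939 0.1023]
rim [0.514  0.1828] 0.05015866085886955 2106
```

```bash
python3 -c "
from h import *
mv(.4903,.278,.083,103.7)"
```

```text
turn [-0.01  0.    0.2 ] shift [  3.1  -0.3 148.5] t 2.2
```

drive_tool(
  commands=[0,0,0,3,0,30,1,0,0,0,3,0,60,1,0,0,0,3,0,90,1,0,0,0,3,0,115,1,0,0,0,3,0,135,1,0,0,0,3,0,148,1,0,0,0,3,0,148,1,0,0,0,3,0,148,1],
)

```text
t: 3.0
ee_pos: [0.4911, 0.2785, 0.0841]
ee_rot: [0.616, 0.787, 0.0, 0.0]
ft_force: [0.3, 0.5, 0.9]
finger_gap: 0.0853
```

```bash
python3 - <<'E'
from h import *
shot('wrist','wrist2'); shot('side','side2')
c=load('side2')['image'][120:340,200:460]; cv2.imwrite('pics/side2c.png',cv2.resize(c,None,fx=2.6,fy=2.6,interpolation=cv2.INTER_CUBIC))
E
```

```text
(no output)
```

View pics/wrist2.png

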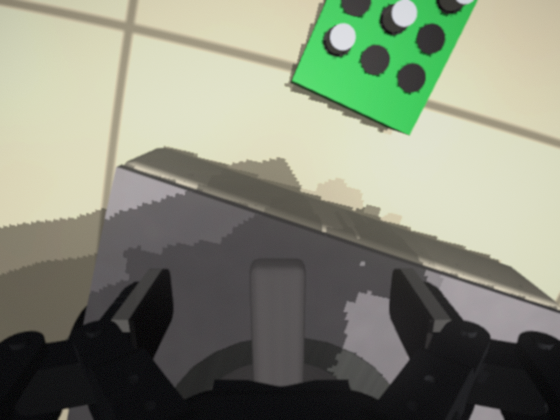

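View pics/side2c.png

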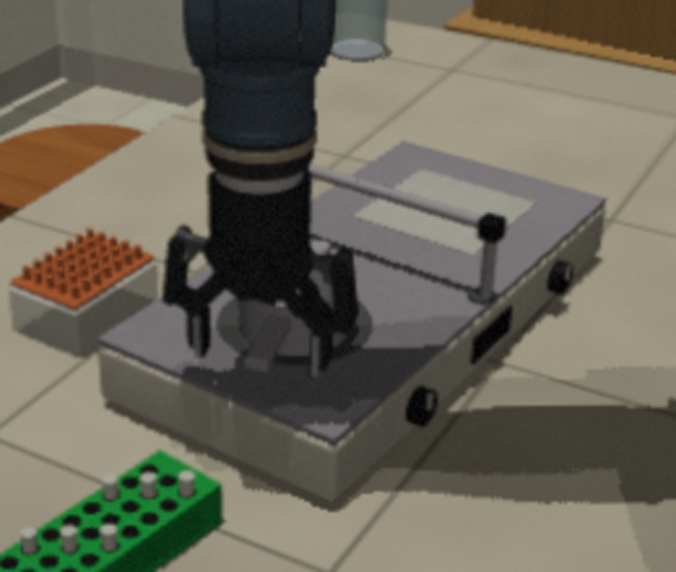

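The handle (columns 249–305) sits between the open fingers, about 1.4 mm off centre. Closing the fingers.

drive_tool(
  commands=[0,0,0,0,0,0,0.6,0,0,0,0,0,0,0.35,0,0,0,0,0,0,0.2,0,0,0,0,0,0,0.1,0,0,0,0,0,0,0,0,0,0,0,0,0,0,0,0,0,0,0,0,0,0,0,0,0,0,0,0],
)

```text
t: 3.9
ee_pos: [0.4909, 0.2792, 0.0835]
ee_rot: [0.616, 0.788, 0.0, -0.0]
ft_force: [-2.3, -0.1, 3.5]
finger_gap: 0.0193
```

```bash
python3 - <<'E'
from h import *
s=shot('wrist','wrist3'); yy,xx=np.mgrid[:420,:560]
P=dep(s,np.c_[xx.ravel(),yy.ravel()]).reshape(420,560,3); Z=P[...,2]
print(Z[275:340:10,277].round(4)); st=status.get_state(); print(st['ee_pos'],st['ft_force'],st['finger_gap'])
mv(.4,.2,.083,84.7)
E
```

```text
[0.1097 0.1108 0.1106 0.1099 0.1107 0.1093 0.1102]
[0.49092412 0.2792178  0.08343969] [-1.97133782 -0.31062569  3.37267951] 0.018861842049472374
turn [-1.000e-02 -1.000e-02  1.927e+01] shift [ -54.9 -107.4    0.4] t 3.95
```

View pics/wrist3.png

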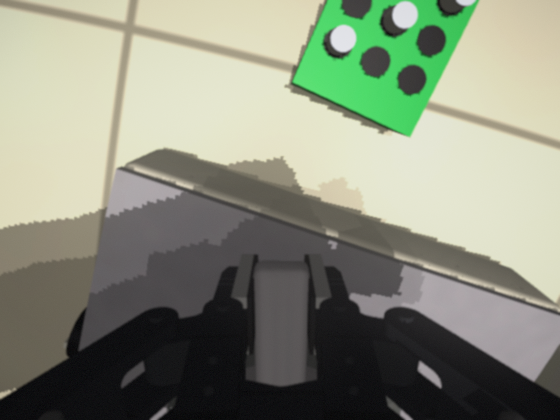

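```bash
python3 -c "
from h import *
mv(.5138,.1331,.0835,84.8)"
```

```text
turn [-1.000e-02 -1.000e-02  1.917e+01] shift [-1.473e+02 -1.310e+01 -1.000e-01] t 3.95
```

drive_tool(
  commands=[0,0,0.6,-5,0,0,0,0,0,1.9,-15,-1,0,0,0,0,3.2,-25,-2,0,0,0,0,4.5,-35,-3,0,0,0,0,5.8,-45,-4,0,0,0,0,7.1,-55,-5,0,0,0,0,8.4,-65,-6,0,0,0,0,9.7,-75,-7,0,0,0,0,11,-85,-8,0,0,0,0,12.3,-95,-9,0,0,0,0,13.6,-105,-10,0,0,0,0,14.9,-115,-11,0,0,0,0,16.2,-125,-12,0,0,0,0,17.5,-134,-13,0,0,0,0,18.5,-141,-13,0,0,0,0,19.1,-146,-13,0,0,0,0,19.1,-147,-13,0,0,0,0,19.1,-147,-13,0,0,0,0,19.1,-147,-13,0,0],
)

```text
t: 5.85
ee_pos: [0.5137, 0.1325, 0.0834]
ee_rot: [0.739, 0.674, -0.0, 0.0]
ft_force: [0.2, 3.0, 5.3]
finger_gap: 0.0186
```

```bash
python3 - <<'E'
from h import *
for n in('top','side'): shot(n,n+'4')
a=load('top4')['image'][180:320,200:420]; b=load('side4')['image'][150:290,250:470]
cv2.imwrite('pics/m4.png',cv2.resize(np.hstack([a,b]),None,fx=1.8,fy=1.8,interpolation=cv2.INTER_CUBIC)); print(status.get_state())
E
```

```text
{'t': 5.95, 'joint_positions': array([ 2.52510261e-01,  3.40372503e-01, -2.67273258e-01,  9.63470388e-01,
       -3.41299746e-04,  1.91469720e+00]), 'joint_velocities': array([-4.07383235e-05,  3.73805178e-04, -1.44201591e-03, -2.26274557e-04,
        1.11020057e-03, -4.94243230e-04]), 'tau': array([ -1.41836867, -54.52803612,  27.91161954,   0.33349908,
        -0.7459035 ,  -0.06235304]), 'ee_pos': array([0.51370101, 0.13243575, 0.08338159]), 'ee_rot': array([ 7.38668848e-01,  6.74068453e-01, -2.21194662e-04,  7.59330184e-05]), 'ft_force': array([0.52716212, 1.94107104, 4.92523639]), 'moment': array([ 0.46604472, -0.01459151, -0.07901206]), 'finger_gap': 0.018972286614244428}
```

View pics/m4.png

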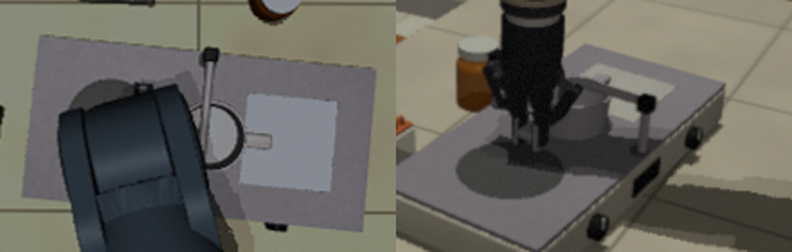

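The pan is half through under the bar and its helper grip has emerged over the pad. I'll let go and rise straight up.

drive_tool(
  commands=[0,0,0,0,0,0,0.4,0,0,0,0,0,0,0.8,0,0,0,0,0,0,1,0,0,0,0,0,0,1,0,0,0,0,0,0,1,0,0,0,0,0,0,1,0,0,0,0,0,-30,1,0,0,0,0,0,-70,1,0,0,0,0,0,-110,1,0,0,0,0,0,-150,1,0,0,0,0,0,-150,1,0,0,0,0,0,-150,1],
)

```text
t: 7.15
ee_pos: [0.5143, 0.1335, 0.2341]
ee_rot: [0.738, 0.675, 0.001, 0.0]
ft_force: [0.3, -0.4, -0.0]
finger_gap: 0.0854
```

```bash
python3 - <<'E'
from h import *
# want to be above helper, yaw -95.2 or 84.8
p=np.array([.5049,.0355])-.072*np.array([.0906,.9959]); print(p)
mv(p[0],p[1],.233,84.8); mv(p[0],p[1],.233,-95.2); print(status.get_state()['joint_positions'])
E
```

```text
[ 0.4983768 -0.0362048]
turn [ 0.11 -0.04  0.06] shift [-170.4   -0.7    1. ] t 7.15
turn [ 7.0000e-02  1.7000e-01 -1.7994e+02] shift [-170.4   -0.7    1. ] t 7.15
[2.53859889e-01 2.46643659e-01 5.21995545e-03 1.32735918e+00
 5.07391664e-05 1.91436602e+00]
```

drive_tool(
  commands=[0,0,0,-40,0,0,1,0,0,0,-80,0,0,1,0,0,0,-120,0,0,1,0,0,0,-160,0,0,1,0,0,0,-170,0,0,1,0,0,0,-170,0,0,1,0,0,0,-170,0,0,1],
)

```text
t: 7.85
ee_pos: [0.4984, -0.0354, 0.2326]
ee_rot: [0.738, 0.675, -0.0, -0.001]
ft_force: [0.6, 0.4, -1.1]
finger_gap: 0.0853
```

```bash
python3 - <<'E'
from h import *
s=shot('wrist','wrist5'); shot('top','top5'); st=status.get_state(); print(st['ee_pos'],ang(R.from_quat(st['ee_rot']).as_matrix()[:2,0]))
E
```

```text
[ 0.49861741 -0.03487437  0.23286138] 84.93183668046534
```

View pics/wrist5.png

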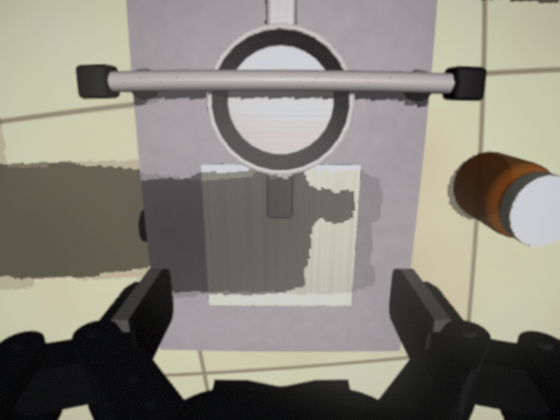

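The wrist view shows the helper grip at columns 267–293, ending at row 218, the rim centred near (281,98), and the pad corners at (202,165), (360,165), (352,305) and (209,305). I'll measure all three together.

```bash
python3 - <<'E'
from h import *
s=load('wrist5'); im=s['image']; yy,xx=np.mgrid[:420,:560]
P=dep(s,np.c_[xx.ravel(),yy.ravel()]).reshape(420,560,3); Z=P[...,2]
m=big((Z>.095)&(Z<.13)&(yy>150)&(yy<240)&(xx>240)&(xx<320),(280,205)); hm=m&(yy>182)
print('helper z',np.median(Z[hm]).round(4))
l=np.array([onz(s,[[np.where(hm[r])[0].mean(),r]],.11)[0,:2] for r in range(184,213)])
d=np.polyfit(l[:,1],l[:,0],1); v=np.array([d[0],1])/np.hypot(d[0],1); print('handle angle',ang(v))
r=np.where(hm.any(1))[0].max()+.5; end=onz(s,[[np.where(hm[205])[0].mean(),r]],.11)[0]; print('end',end.round(4),'axis',(end[:2]+.085*v).round(4),'grip',(end[:2]+.013*v).round(4))
rm=(Z>.115)&(Z<.125)&(xx>195)&(xx<365)&(yy>15)&(yy<180); Q=P[rm][:,:2].astype(np.float32); c,rad=cv2.minEnclosingCircle(Q); print('rim',np.array(c).round(4),rad)
# outer rim contour + rays on rim plane .118
mm=cv2.morphologyEx(rm.astype(np.uint8),cv2.MORPH_CLOSE,np.ones((3,3))); cs,_=cv2.findContours(mm,cv2.RETR_EXTERNAL,cv2.CHAIN_APPROX_NONE); pts=np.vstack(cs)[:,0]
W=onz(s,pts,.118)[:,:2]; W=W[np.linalg.norm(W-np.array(c),axis=1)>.045]
A=np.c_[2*W,np.ones(len(W))]; k=np.linalg.lstsq(A,(W**2).sum(1),rcond=None)[0]; print('rim ray fit',k[:2].round(4),np.sqrt(k[2]+k[:2]@k[:2]).round(4))
g=im.astype(int).max(2); print(im[295,220],im[295,345],im[295,190],im[295,380],im[330,280])
# pad edges via bottom/left/right transitions
def edge(line): 
    x=cv2.GaussianBlur(line.astype(np.float32)[None],(5,1),0)[0]; return np.gradient(x)
gg=cv2.cvtColor(im,cv2.COLOR_BGR2GRAY)
B=[];L=[];Rr=[]
for c_ in range(315,350,3): e=edge(gg[285:325,c_]); B.append((c_,285+np.argmin(e)))
for r_ in range(225,300,5):
    e=edge(gg[r_,185:235]); L.append((185+np.argmax(e),r_)); e=edge(gg[r_,335:375]); Rr.append((335+np.argmin(e),r_))
print(B,L,Rr)
def wl(p):
    W=onz(s,np.array(p),.07)[:,:2]; vx,vy,x0,y0=cv2.fitLine(W.astype(np.float32),cv2.DIST_HUBER,0,.01,.01).ravel(); return np.array([x0,y0]),np.array([vx,vy])
for n,p in(('B',B),('L',L),('R',Rr)):
    o,w=wl(p); print(n,o.round(4),ang(w if w[0]+w[1]>0 else -w).round(2))
E
```

```text
helper z 0.1102
handle angle 84.67968020241696
end [ 0.4954 -0.0497  0.11  ] axis [0.5033 0.0349] grip [ 0.4966 -0.0368]
rim [0.504  0.0335] 0.04999532923102379
rim ray fit [0.504  0.0334] 0.0476
[195 208 206] [198 209 207] [140 137 142] [158 155 160] [162 160 166]
[(315, np.int64(305)), (318, np.int64(305)), (321, np.int64(305)), (324, np.int64(305)), (327, np.int64(305)), (330, np.int64(305)), (333, np.int64(306)), (336, np.int64(305)), (339, np.int64(305)), (342, np.int64(305)), (345, np.int64(305)), (348, np.int64(305))] [(np.int64(204), 225), (np.int64(204), 230), (np.int64(204), 235), (np.int64(205), 240), (np.int64(205), 245), (np.int64(205), 250), (np.int64(206), 255), (np.int64(206), 260), (np.int64(206), 265), (np.int64(207), 270), (np.int64(207), 275), (np.int64(207), 280), (np.int64(207), 285), (np.int64(208), 290), (np.int64(209), 295)] [(np.int64(356), 225), (np.int64(356), 230), (np.int64(356), 235), (np.int64(355), 240), (np.int64(355), 245), (np.int64(355), 250), (np.int64(354), 255), (np.int64(354), 260), (np.int64(354), 265), (np.int64(353), 270), (np.int64(353), 275), (np.int64(353), 280), (np.int64(352), 285), (np.int64(351), 290), (np.int64(351), 295)]
B [ 0.5348 -0.1529] -5.56
L [ 0.426 -0.09 ] 84.76
R [ 0.5574 -0.1045] 84.44
```

```bash
python3 -c "
from h import *
mv(.4972,-.0375,.0835,84.75)"
```

```text
turn [-0.05 -0.02  0.18] shift [ -2.8  -1.1 149.4] t 7.95
```

drive_tool(
  commands=[0,0,0,-3,-1,30,1,0,0,0,-3,-1,60,1,0,0,0,-3,-1,90,1,0,0,0,-3,-1,115,1,0,0,0,-3,-1,135,1,0,0,0,-3,-1,149,1,0,0,0,-3,-1,149,1,0,0,0,-3,-1,149,1],
)

```text
t: 8.75
ee_pos: [0.4975, -0.038, 0.0845]
ee_rot: [0.738, 0.675, -0.0, -0.0]
ft_force: [-0.5, -0.5, 0.4]
finger_gap: 0.0853
```

```bash
python3 - <<'E'
from h import *
s=shot('wrist','wrist6')
E
```

```text
(no output)
```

View pics/wrist6.png

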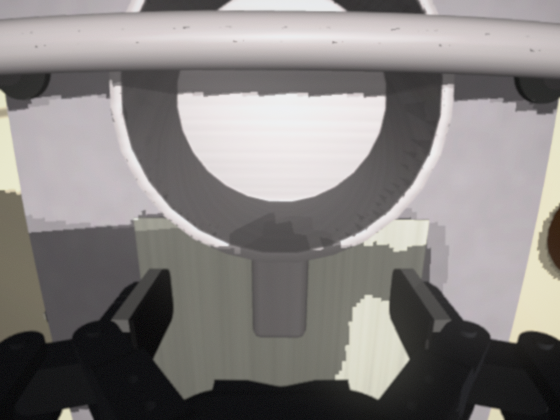

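The helper grip (columns 252–308) is centred between the fingers. Closing.

drive_tool(
  commands=[0,0,0,0,0,0,0.6,0,0,0,0,0,0,0.35,0,0,0,0,0,0,0.2,0,0,0,0,0,0,0.1,0,0,0,0,0,0,0,0,0,0,0,0,0,0,0,0,0,0,0,0,0,0,0,0,0,0,0,0],
)

```text
t: 9.6
ee_pos: [0.4975, -0.039, 0.0846]
ee_rot: [0.738, 0.675, 0.0, 0.0]
ft_force: [-2.1, -0.3, 5.7]
finger_gap: 0.0191
```

```bash
python3 - <<'E'
from h import *
s=shot('wrist','wrist7'); yy,xx=np.mgrid[:420,:560]
P=dep(s,np.c_[xx.ravel(),yy.ravel()]).reshape(420,560,3); Z=P[...,2]
st=status.get_state(); print(st['ee_pos'],st['ft_force'],st['finger_gap'],ang(R.from_quat(st['ee_rot']).as_matrix()[:2,0]))
print('helper z',Z[265:330:10,280].round(4))
rm=(Z>.114)&(Z<.124)&(xx>100)&(xx<460)&(yy>70)&(yy<260); Q=P[rm][:,:2]
rad=[]
# outer rim points: extreme columns per row
pts=[]
for r in range(80,200,3):
    c=np.where(rm[r])[0]
    if len(c): pts+= [(c.min(),r),(c.max(),r)]
W=onz(s,pts,.118)[:,:2]; k=np.linalg.lstsq(np.c_[2*W,np.ones(len(W))],(W**2).sum(1),rcond=None)[0]; print('rim',k[:2].round(4),np.sqrt(k[2]+k[:2]@k[:2]).round(4))
a=np.array([.4936,-.0835]); ax=np.array([.5037,.034]); dd=a-ax; p=st['ee_pos'][:2]+dd; mv(p[0],p[1],st['ee_pos'][2],84.8)
E
```

```text
[ 0.49747201 -0.03896812  0.08464019] [-1.6133593   0.06644963  6.00602748] 0.019108237803020067 84.85231204497016
helper z [0.1099 0.1101 0.1101 0.1095 0.1107 0.11   0.1109]
rim [0.5037 0.0335] 0.0493
turn [ 0.02 -0.    0.05] shift [-117.9    0.5   -0. ] t 9.65
```

View pics/wrist7.png

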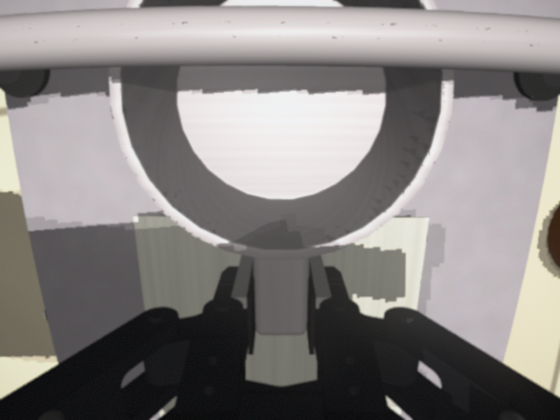

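drive_tool(
  commands=[0,0,0,-4,0,0,0,0,0,0,-12,0,0,0,0,0,0,-22,0,0,0,0,0,0,-32,0,0,0,0,0,0,-42,0,0,0,0,0,0,-52,0,0,0,0,0,0,-62,0,0,0,0,0,0,-72,0,0,0,0,0,0,-82,0,0,0,0,0,0,-92,0,0,0,0,0,0,-102,0.5,0,0,0,0,0,-110,0.5,0,0,0,0,0,-115,0.5,0,0,0,0,0,-117,0.5,0,0,0,0,0,-117,0.5,0,0,0,0,0,-117,0.5,0,0],
)

```text
t: 11.25
ee_pos: [0.4872, -0.1562, 0.0845]
ee_rot: [0.738, 0.674, -0.0, 0.0]
ft_force: [0.7, 3.5, 6.4]
finger_gap: 0.0188
```

```bash
cat > chk.py <<'E'
from h import *
import sys
k=sys.argv[1]
s=shot('top','top'+k); w=shot('side','side'+k); v=shot('wrist','wrist'+k)
a=s['image'][180:320,200:420]; b=w['image'][130:270,280:500]
cv2.imwrite('pics/m%s.png'%k,cv2.resize(np.hstack([a,b]),None,fx=1.8,fy=1.8,interpolation=cv2.INTER_CUBIC))
st=status.get_state(); print(st['t'],st['ee_pos'],st['ft_force'],ang(R.from_quat(st['ee_rot']).as_matrix()[:2,0]))
yy,xx=np.mgrid[:420,:560]
P=dep(v,np.c_[xx.ravel(),yy.ravel()]).reshape(420,560,3); Z=P[...,2]
rm=(Z>.114)&(Z<.124)&(xx>100)&(xx<460)&(yy>5)&(yy<260)
pts=[]
for r in range(10,250,3):
    c=np.where(rm[r])[0]
    if len(c) and c.max()-c.min()>60: pts+= [(c.min(),r),(c.max(),r)]
W=onz(v,pts,.118)[:,:2]
for _ in range(4):
    q=np.linalg.lstsq(np.c_[2*W,np.ones(len(W))],(W**2).sum(1),rcond=None)[0]; rad=np.sqrt(q[2]+q[:2]@q[:2]); e=abs(np.linalg.norm(W-q[:2],axis=1)-rad); W=W[e<max(.0015,2*np.median(e))]
print('rim',q[:2].round(4),rad.round(4),len(W))
E
python3 chk.py 8
```

```text
11.4 [ 0.48718403 -0.15624254  0.08451667] [0.14257504 2.75676292 6.35628578] 84.82523204396216
rim [ 0.4935 -0.0837] 0.0494 160
```

View pics/wrist8.png

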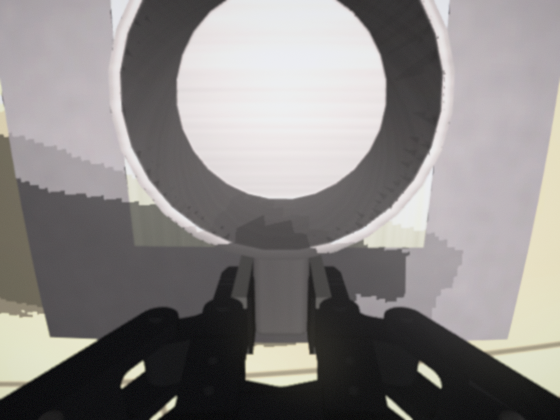

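View pics/m8.png

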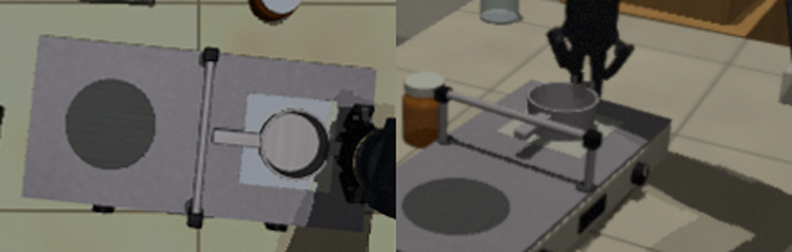

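The rim centre measures (0.4935, −0.0837), against the pad centre at (0.4936, −0.0835). Releasing and rising.

drive_tool(
  commands=[0,0,0,0,0,0,0.4,0,0,0,0,0,0,0.8,0,0,0,0,0,0,1,0,0,0,0,0,0,1,0,0,0,0,0,0,1,0,0,0,0,0,-20,1,0,0,0,0,0,-60,1,0,0,0,0,0,-100,1,0,0,0,0,0,-140,1,0,0,0,0,0,-150,1,0,0,0,0,0,-150,1,0,0,0,0,0,-150,1],
)

```text
t: 12.6
ee_pos: [0.4869, -0.1553, 0.2331]
ee_rot: [0.738, 0.675, -0.0, -0.001]
ft_force: [-0.8, 0.7, -0.1]
finger_gap: 0.0858
```

```bash
python3 chk.py 9; python3 - <<'E'
from h import *
t=load('top9'); yy,xx=np.mgrid[:420,:560]; Z=dep(t,np.c_[xx.ravel(),yy.ravel()]).reshape(420,560,3)[...,2]
m=(Z>.1)&(Z<.115)&(xx>315)&(xx<345)&(yy>245)&(yy<268)
c,r=rect(big(m,None)); b=onz(t,cv2.boxPoints(r),.11); print('top handle angles',[ang(v[:2]).round(1) for v in np.diff(b,axis=0)])
for n,k in(('top','0'),): 
    a,b=load('top0'),load('top9'); A=cv2.absdiff(a['image'],b['image']).max(2)
    print('diff box/rack/jar',[int((A[r0:r1,c0:c1]>40).sum()) for r0,r1,c0,c1 in((145,185,238,290),(222,266,122,204),(162,195,335,370))])
E
```

```text
12.75 [ 0.48662813 -0.15522026  0.23264628] [ 0.06386858  0.04670595 -0.55618512] 84.86267629500819
rim [ 0.4937 -0.0835] 0.0492 92
top handle angles [np.float64(-5.7), np.float64(-95.4), np.float64(174.1)]
diff box/rack/jar [0, 0, 0]
```

View pics/wrist9.png

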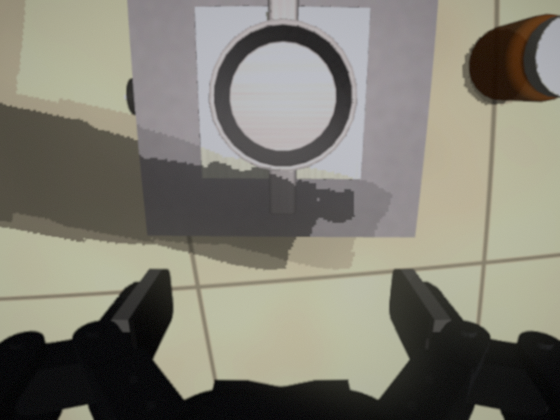

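View pics/m9.png

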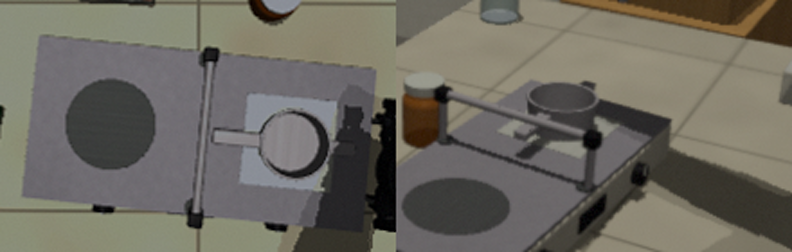

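The pan stands centred on the pad (rim at px (283,95) inside the pad's square), its handle lies along the plate, and the gripper is clear. Handing in.

```bash
python3 -c "
from h import *
print(job.job_done())"
```

```text
the job is handed in; nothing more can be done
None
```

The pan is on the square pad and the job is handed in. I pushed the pan by its long handle until it was half under the bar, let go, took it by the helper grip on the far side and drew it home. Robot time was about 12.8 s; no verdict was reported.

**Last checks after release:**
- **Position:** the pan's rim centre measured (0.4937, −0.0835) and the pad centre (0.4936, −0.0835), so they agree to under 1 mm. Camera calibration is only good to about 2 mm.
- **Angle:** the handle is within about 1° of the hotplate's long direction.
- **Bystanders:** the top view showed no change at the tip box, tube rack or jar. The gripper was clear, with the force reading near zero.
- **Lift and tip:** measured handle and helper heights stayed at about 110 mm, so I saw no lifting or tipping.

**One disagreement:** a rough two-view triangulation of the handle end gave a height of 102 mm. Depth readings from the top and wrist cameras both gave 110 mm, matching the text. I used 110 mm, and both grasps closed properly at that height.

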